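# Put bottles and markers back in their colour-matched holders

### The arm

A 6-joint arm with a two-finger parallel gripper is mounted at the origin on a cart in front of the work surface, level with it; the furniture and walls round the work are solid. World frame = base frame: x ahead of the robot, y to its left, z up, the work surface at z = 0. Lengths are in m, angles in rad, forces in N, time in s.
With the tool pointing down it reaches from about 0.35 to 0.975 m from the base axis. Payload 4.9 kg.
Tool frame: the origin (TCP) lies on the centre line of the jaws, within the pads' length; the fingertips stand 25 mm ahead of it and the grasp point (between the pads) lies 6 mm ahead of it; z points along the fingers, y is the line along which they close (so a half turn about z gives the same grasp; the last joint's range is limited). The gripper opens to 85 mm and grips with 20 to 120 N. Pads are 22 mm wide; open, the fingers measure 114 mm over their backs; the gripper's body (76 mm by 85 mm) begins 54 mm behind the grasp point. The pads swing forward as they close: fully open they stand 13 mm farther back than shut.
Start: joints at [-1.428, 0.053, 1.613, -0, 1.476, -0.119], TCP at [0.162, -0.604, 0.256] pointing down, gripper open.
Joint ranges: [-3.01, 3.01], [-1.01, 2.22], [0.06, 2.58], [-1.02, 4.17], [0.09, 2.62], [-3.14, 3.14]. Speed limits (rad/s): [2.57, 2.57, 3.14, 3.14, 3.14, 3.14].

### API

Orientations are given as a unit quaternion [w, x, y, z].
In Python, from plant import state, grab_frame, get_calibration, job gives the robot as it stands. The module is installed in compiled form; this text tells all that it offers.
- The arm moves only by the tool move_arm, never from a script. Its argument "targets" is a list that holds one entry, the list of rows, each a list of 5 numbers: the opening in per cent of the stroke, from 0 (shut) to 100 (fully open), then the shift along the tool's x, y, z as a fraction of full scale, then the turn about the tool's z as a fraction of full scale. A call has 1 to 5 rows; each row shifts and turns the commanded pose from where the row before left it, along the tool's axes as they then stand; what a row does not reach is not made up. Full scale, the value 1, is 0.6 m for a shift and 6 degrees for a turn. A row lasts 1/12 s, in which the tool goes at most 41.7 mm and 7.16 degrees, less where a joint would pass 70% of its speed; a pose out of reach is approached as far as the arm can. A call with a number of a shift or a turn outside -1 to 1 is refused whole. A call with a gripper value outside its range is refused whole. The fingers move at their own pace and stop on an object; the grip force is fixed at half the most. Time passes only in rows, so rows that do not move let the fingers close. It gives the time, the measured TCP pose, the force, the opening and the grip force at its end, in the units of the state.
- state(): the state, without advancing time (a new reading comes with each control period).
- grab_frame(name): name is "scene" or "top"; returns the picture (384x512x3 uint8, red, green, blue); there is no depth.
- get_calibration(name): a dict with "vertical_fov" (degrees; the focal length in pixels is half the picture's height over the tangent of half this angle, whatever the lens; pixels are square), "cx", "cy" (the principal point, pixels), "R" (3x3) and "t" (3): a world point X has camera coordinates R X + t. Camera axes: x right, y down, z forward; pixel columns grow to the right and rows downward; lengths in m; the calibration is good to about 2 mm. A picture is of the moment at which its call begins. get_calibration takes no time and is no camera call.
- job.job_done(): hands the job in; it is judged then, once.
The state is a dict: "time": time; "joint_pos": joint angles; "joint_vel": joint speeds; "joint_efforts": joint torques, N m; "tool_pos": TCP position; "tool_rot": TCP orientation; "contact_force": force on the tool from outside, world axes, zero at the start; "ft_torque": the same for the moment, N m; "gripper_width": opening from 0.0 (shut) to 1.0 (fully open); "grasp_force": force on a finger pad.
Only numpy, scipy, OpenCV 4.12 (cv2) and the standard library are available. Lean on these libraries where they do the work, as an engineer would, in place of code of your own. Each camera call takes 0.05 s, during which the arm holds its last target. There are 200 camera calls.

### The job

Four things lie about along the front edge of the worktop (like ones far back at the right are not meant). Stand the blue-capped bottle in the blue round holder and the white-capped bottle in the white one, and lay the red marker along the stripe of the red pen rest and the black marker along that of the black one. Set each thing down fully home and centred, keep the bottles upright all the way, and leave the soap and spray bottles where they are.

Things in the scene. Friction and masses are not known exactly. Their poses are not given: they have to be found in the camera images.
- blue_bottle_center (a point): Centre (half-way up) of the white plastic bottle with the BLUE screw cap, standing upright near the front edge of the worktop, loose (a like bottle far back at the right is not meant). 83 mm tall; body round, 48 mm across up to 66 mm from the foot, cap 38 mm across above that. This point is on the axis 41.5 mm above the foot; z runs up the bottle. About 0.1 kg.
- white_bottle_center (a point): Centre (half-way up) of the white plastic bottle with the WHITE screw cap, standing upright near the front edge of the worktop, loose (a like bottle far back at the right is not meant). 71 mm tall; body round, 42 mm across up to 56 mm from the foot, cap 33 mm across above that. This point is on the axis 35.5 mm above the foot; z runs up the bottle. About 0.1 kg.
- red_marker_center (a point): Centre of the felt marker with a RED cap and a white barrel, lying flat near the front edge of the worktop, loose (a like marker far back at the right is not meant). 125 mm long, 10 mm wide and 12 mm high where it is gripped; it does not roll. This point is half-way along it, 6 mm above its underside; y runs along the marker.
- black_marker_center (a point): Centre of the felt marker with a BLACK cap and a white barrel, lying flat near the front edge of the worktop, loose (a like marker far back at the right is not meant). 125 mm long, 10 mm wide and 12 mm high where it is gripped; it does not roll. This point is half-way along it, 6 mm above its underside; y runs along the marker.
- blue_dock: Plain blue round bottle holder fixed to the worktop: a shallow cup, inside diameter 64 mm, wall 4 mm, rim 12 mm above the worktop, inner floor 4 mm above the worktop. Origin: centre of its underside, on the worktop.
- white_dock: Plain white round bottle holder fixed to the worktop: a shallow cup, inside diameter 58 mm, wall 4 mm, rim 12 mm above the worktop, inner floor 4 mm above the worktop. Origin: centre of its underside, on the worktop.
- red_rest: Red oblong pen rest fixed to the worktop: a flat plate 148 mm long (along its x) and 50 mm wide (along its y), its upper face 4 mm above the worktop, with a 5 mm thick end stop across each end, 10 mm above the worktop (138 mm free between the stops) and the long sides open; a grey stripe of a marker's size on its middle shows how the marker lies. Origin: centre of its underside, on the worktop.
- black_rest: Black oblong pen rest fixed to the worktop, otherwise the same as the red one: plate 148 mm long (along its x) and 50 mm wide (along its y), upper face 4 mm above the worktop, 5 mm thick end stops 10 mm above the worktop with 138 mm free between them, long sides open, grey stripe on its middle. Origin: centre of its underside, on the worktop.
- soap_bottle: Bystander, to be left alone: yellow pump bottle with a black pump, 54 x 61 x 154 mm, loose, beside the sink. Origin: centre of its underside, on the worktop.
- spray_bottle: Bystander, to be left alone: small trigger spray bottle with a black head, 39 x 56 x 139 mm, loose, at the right. Origin: centre of its underside, on the worktop.
Mind the look-alikes: they are no part of the job. What is shaped like the part that bears white_bottle_center but green or turquoise is not meant. What is shaped like the part that bears blue_bottle_center but pink is not meant.

How it is judged:
At the end, for the whole second after the job is handed in: Each bottle upright (0.1 rad) on the floor of the holder of its cap's colour, within 12 mm of its centre; each marker flat on the plate of the pen rest of its colour, middles within 15 mm, lengthwise within 15 degrees (either way round); all released and at rest (horizontal distance between blue_bottle_center and blue_dock below 0.012 m and z of blue_bottle_center in the frame of blue_dock below 0.0495 m and angle between each of blue_bottle_center, white_bottle_center's own z axis and vertical below 0.1 rad and horizontal distance between white_bottle_center and white_dock below 0.012 m and z of white_bottle_center in the frame of white_dock below 0.0435 m and horizontal distance between red_marker_center and red_rest below 0.015 m and z of red_marker_center in the frame of red_rest below 0.012 m and angle between the y axis of red_marker_center and the x axis of red_rest, either way round below 0.26 rad and horizontal distance between black_marker_center and black_rest below 0.015 m and z of black_marker_center in the frame of black_rest below 0.012 m and angle between the y axis of black_marker_center and the x axis of black_rest, either way round below 0.26 rad and linear speed of each of blue_bottle, white_bottle, red_marker, black_marker below 0.02 m/s); the robot touches nothing.
It fails at once if a bottle is tipped by more than 0.6 rad (angle between any of blue_bottle_center, white_bottle_center's own z axis and vertical above 0.6 rad).
It fails at once if the soap bottle or the spray bottle is moved by more than 30 mm (distance of any of soap_bottle, spray_bottle from where it was at the start of the episode above 0.03 m).
It also fails if it takes over 112 s, if anything falls off the work surface, if the arm or the gripper's body presses on something with over 40 N, if the wrist force passes 120 N, or if a joint passes its speed limit or range.

## Working session

There is one attempt and no reset: what is moved stays moved. The work goes in short steps, Python scripts to look and compute and a tool call to move; the robot and the scene stay as the last step left them, time stands still between calls to the robot, and variables do not carry over. Pictures are saved under pics/ and viewed, at most 14 in all, crops included, and the job is handed in when it is done.

Besides the shell and the picture viewer there is one more tool, called after "Call:" as name(argument=value, ...), one argument or row to a line, values as JSON. move_arm: Moves the arm, as the interface text tells. Shift numbers are shares of 0.6 m and turn numbers shares of 6 degrees, none past 1 either way. Its arguments: {"type":"object","properties":{"targets":{"type":"array"}},"required":["targets"]}

```bash
mkdir -p pics
python3 - <<'E'
from plant import *
import cv2
print(state())
for n in("scene","top"):
    print(n,get_calibration(n)); f=grab_frame(n); cv2.imwrite(f"pics/{n}0.png",cv2.resize(f[:,:,::-1],(800,600),interpolation=cv2.INTER_CUBIC)); cv2.imwrite(f"{n}_raw.png",f[:,:,::-1])
E
```

```text
{'time': 0.0, 'joint_pos': array([-1.42802578e+00,  5.33907131e-02,  1.61430846e+00,  2.08396519e-06,
        1.47601410e+00, -1.19015116e-01]), 'joint_vel': array([-4.33391446e-05,  7.31729826e-05,  3.39572000e-04,  1.82594331e-03,
        8.28380807e-04, -6.72402486e-04]), 'joint_efforts': array([-2.57844498e-03, -3.93696249e+01, -3.70175493e+01, -4.14195811e-04,
        7.14401656e-03,  1.53314852e-05]), 'tool_pos': array([ 0.16166218, -0.60312912,  0.25503335]), 'tool_rot': array([-1.06024378e-03,  9.91445213e-01,  1.30519214e-01, -1.15565908e-05]), 'contact_force': array([ 0.20803529, -1.54408601,  0.66955429]), 'ft_torque': array([ 0.01334485, -0.06070001, -0.00779875]), 'grasp_force': 0.0, 'gripper_width': 1.0011702982936608}
scene {'vertical_fov': 55.287787282581895, 'cx': 254.8031871076738, 'cy': 181.06309636092618, 'R': array([[ 0.46985809, -0.88259592,  0.01605696],
       [-0.3646831 , -0.21064322, -0.90699265],
       [ 0.8038903 ,  0.42030213, -0.42084023]]), 't': array([-0.29576696,  0.24666853,  0.7275119 ])}
top {'vertical_fov': 53.11530156916569, 'cx': 258.7918826484794, 'cy': 192.8657939665841, 'R': array([[-0.01228937, -0.99981702,  0.01465961],
       [-0.98703955,  0.00978373, -0.16017867],
       [ 0.16000593, -0.01643811, -0.98697917]]), 't': array([-0.04482837,  0.54264301,  1.07422428])}
```

View pics/scene0.png

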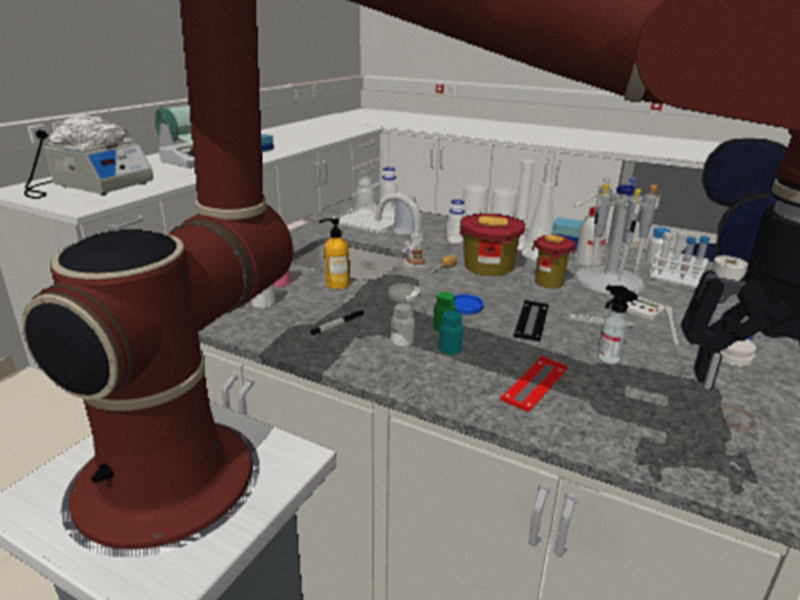

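View pics/top0.png

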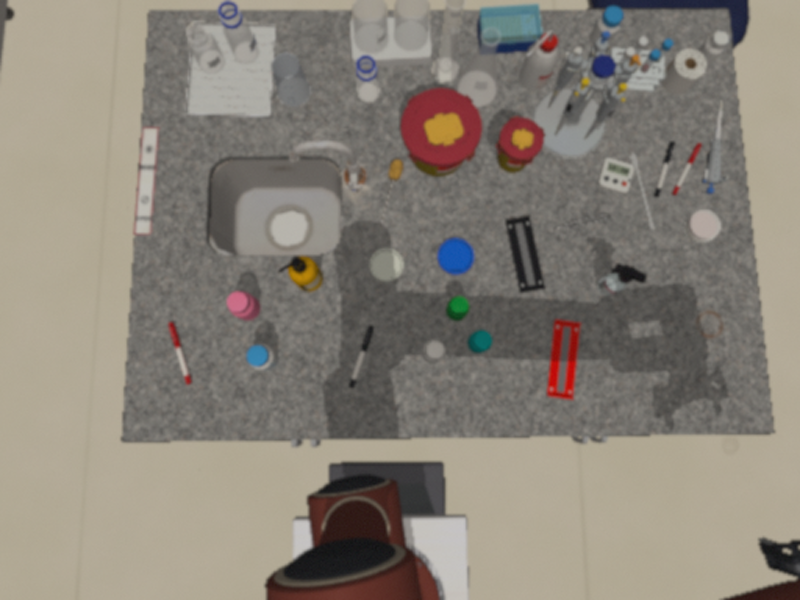

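The top view (800x600) shows the blue bottle at (259,356), white bottle (434,349), red marker (180,352), black marker (361,356), blue dock (455,256), white dock (386,265), red rest (563,359) and black rest (525,254). Look-alikes: pink (241,304), green (458,307), teal (480,340).

```bash
cat > h.py <<'E'
import numpy as np, cv2
from plant import *
def ray(n,u,v,z):
    c=get_calibration(n); f=192/np.tan(np.radians(c["vertical_fov"]/2)); R=c["R"]; C=-R.T@c["t"]
    d=R.T@np.array([(u-c["cx"])/f,(v-c["cy"])/f,1]); return C+d*(z-C[2])/d[2]
def proj(n,X):
    c=get_calibration(n); f=192/np.tan(np.radians(c["vertical_fov"]/2)); p=c["R"]@X+c["t"]; return p[:2]/p[2]*f+[c["cx"],c["cy"]]
def blob(im,box,fn):
    """box in raw px u0,v0,u1,v1; largest blob -> centroid, minAreaRect, area"""
    u0,v0,u1,v1=box; s=im[v0:v1,u0:u1].astype(int); m=fn(s[...,0],s[...,1],s[...,2]).astype(np.uint8)
    n,l,st,ce=cv2.connectedComponentsWithStats(m); k=1+np.argmax(st[1:,4]); 
    pts=np.argwhere(l==k)[:,::-1].astype(np.float32)+[u0,v0]
    return ce[k]+[u0,v0], cv2.minAreaRect(pts.astype(np.float32)), len(pts), pts
def axis(pts):
    c=pts.mean(0); w,V=np.linalg.eigh(np.cov((pts-c).T)); return c,V[:,1]
E
python3 - <<'E'
from h import *
im=cv2.imread("top_raw.png")[:,:,::-1]
def b(x0,y0,x1,y1): return [int(.64*a) for a in(x0,y0,x1,y1)]
def rep(k,box,fn,z):
    c,r,n,p=blob(im,b(*box),fn); m,a=axis(p)
    P=ray("top",*r[0],z); Q=ray("top",*m,z); A=ray("top",*(m+a*10),z)-Q
    print(k,n,"rectc",P.round(4),"cen",Q.round(4),"ang",np.degrees(np.arctan2(A[1],A[0])).round(1),"size",np.round(r[1],1), np.round(c/.64))
blue=lambda r,g,bl:(bl>r+50)
rep("bluecap",(235,335,285,380),blue,.078)
rep("bluedock",(425,225,485,285),blue,.010)
red=lambda r,g,bl:(r>g+60)&(r>bl+60)
rep("redrest",(530,310,600,405),red,.006)
rep("redmk cap etc",(160,315,200,390),red,.006)
rep("redmk all",(160,315,200,390),lambda r,g,bl:((r>g+50))|((r>175)&(g>175)),.006)
rep("blackrest",(500,205,550,300),lambda r,g,bl:r<45,.006)
rep("blackmk dark",(335,315,385,395),lambda r,g,bl:r<40,.006)
def crop(x,h,n,src):
    s=cv2.imread(src)[x[1]:x[3],x[0]:x[2]]; return cv2.resize(s,(400,300),interpolation=cv2.INTER_CUBIC)
A=np.vstack([np.hstack([crop((205,195,285,255),0,0,"top_raw.png"),crop((215,145,275,190),0,0,"top_raw.png")]),
np.hstack([crop((90,195,190,270),0,0,"top_raw.png"),crop((240,170,320,230),0,0,"scene_raw.png")])])
cv2.imwrite("pics/c.png",A)
E
```

```text
bluecap 144 rectc [0.4434 0.2123 0.078 ] cen [0.4432 0.2133 0.078 ] ang 118.5 size [13. 12.] [256. 355.]
bluedock 439 rectc [ 0.6372 -0.1521  0.01  ] cen [ 0.637  -0.1516  0.01  ] ang -152.7 size [22.6 22.6] [455. 256.]
redrest 643 rectc [ 0.434  -0.3527  0.006 ] cen [ 0.432  -0.3519  0.006 ] ang 171.4 size [17.1 49.8] [563. 360.]
redmk cap etc 54 rectc [0.49   0.3883 0.006 ] cen [0.4895 0.3881 0.006 ] ang -159.6 size [15.8  3.2] [173. 334.]
redmk all 65 rectc [0.4895 0.3882 0.006 ] cen [0.4891 0.3881 0.006 ] ang -160.7 size [16.8  3.8] [173. 334.]
blackrest 134 rectc [ 0.6377 -0.2719  0.006 ] cen [ 0.6379 -0.2722  0.006 ] ang -170.7 size [34.9  4. ] [517. 255.]
blackmk dark 28 rectc [0.4793 0.0207 0.006 ] cen [0.4779 0.0205 0.006 ] ang 161.5 size [ 2.2 14.5] [367. 338.]
```

View pics/c.png

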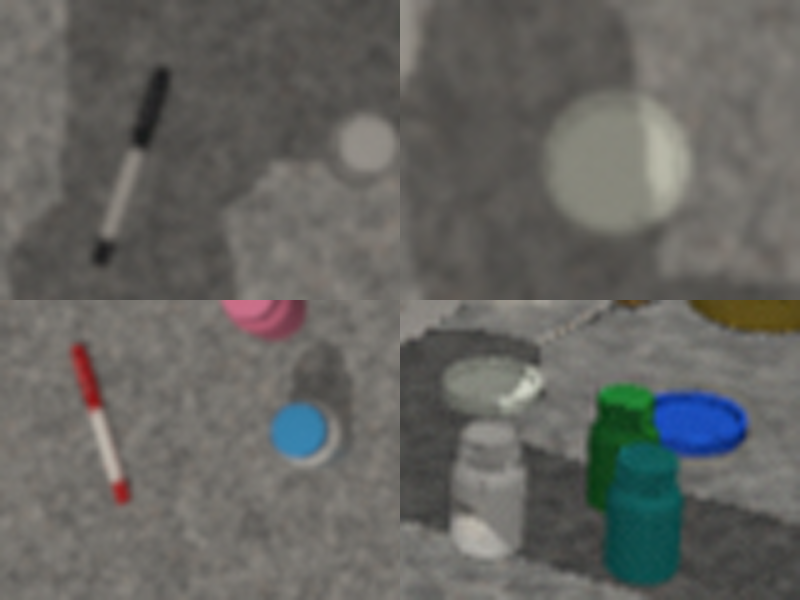

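The crop shows the white cap at raw (278.2,223.2), black marker's middle (231.2,227.8), white dock (247.1,168.9), red marker's middle (114.6,225.1), blue cap top (164.6,227.6). All are clear of each other except teal, which stands near the white bottle.

Run:
```python
from h import *
def c(x,y,s,u,v): return ((x+.5)/s-.5+u,(y+.5)/s-.5+v)
def show(k,p,z): print(k,ray("top",*p,z).round(4))
def line(k,a,b,z):
    A,B=ray("top",*a,z),ray("top",*b,z); d=A-B
    print(k,((A+B)/2).round(4),"len",np.hypot(*d[:2]).round(4),"ang",np.degrees(np.arctan(d[1]/d[0])).round(1))
line("blackmk",c(164,68,5,205,195),c(101,265,5,205,195),.008)
line("redmk",c(77,43,4,90,195),c(123,202,4,90,195),.008)
w=c(368,143,5,205,195); show("whitecap",w,.071)
show("whitedock",c(217,162,6.667,215,145),.010)
show("bluecap",c(300,132,4,90,195),.083)
show("teal",(480*.64,340*.64),.07);show("green",(458*.64,307*.64),.07);show("pink",(238*.64,300*.64),.08)
im=cv2.imread("top_raw.png")[:,:,::-1]
u0,v0,u1,v1=320,132,352,190
m=(im[v0:v1,u0:u1].max(2)<50).astype(np.uint8); m=cv2.morphologyEx(m,cv2.MORPH_CLOSE,np.ones((5,5)))
p=np.argwhere(m)[:,::-1].astype(np.float32); 
for nm,box,pp in(("black",(u0,v0),p),("red",(0,0),blob(im,(339,198,384,259),lambda r,g,b:(r>g+60))[3])):
    r=cv2.minAreaRect(pp.astype(np.float32)); q=cv2.boxPoints(r)+np.array(box)
    W=np.array([ray("top",*x,.006)[:2] for x in q]); e=[W[1]-W[0],W[2]-W[1]]; L=max(e,key=np.linalg.norm)
    print(nm,W.mean(0).round(4),[np.linalg.norm(x).round(3) for x in e],np.degrees(np.arctan(L[1]/L[0])).round(1))
# check with scene view: predicted px (x1.5625 to view scale)
for k,X in(("whitecap top",ray("top",*w,.071)),("bluecap",ray("top",*c(300,132,4,90,195),.083)),("bluedock",np.array([.637,-.152,.01])),("redrest",np.array([.434,-.3525,.006]))): print(k,(proj("scene",X)/.64).round(1))
```

```text
blackmk [0.4442 0.0316 0.008 ] len 0.1219 ang -17.8
redmk [0.4559 0.3752 0.008 ] len 0.124 ang 18.5
whitecap [ 0.451  -0.1038  0.071 ]
whitedock [ 0.6216 -0.017   0.01  ]
bluecap [0.4413 0.2107 0.083 ]
teal [ 0.4659 -0.186   0.07  ]
green [ 0.5265 -0.1479  0.07  ]
pink [0.5417 0.2485 0.08  ]
black [ 0.6419 -0.2868] [np.float64(0.045), np.float64(0.145)] 9.3
red [ 0.4348 -0.3528] [np.float64(0.149), np.float64(0.051)] -9.3
whitecap top [403.1 305.3]
bluecap [260.4 265.8]
bluedock [465.5 301.2]
redrest [533.9 380.2]
```

Call:
move_arm(
  targets=[
    [[75, 0, 0, 0, 0.8], [75, 0, 0, 0, 0.85], [75, 0, 0, 0, 0.85], [75, 0.032, -0.055, 0, 0], [75, 0.032, -0.055, 0, 0]],
  ],
)

```text
time: 0.52
tool_pos: [0.1996, -0.5374, 0.255]
tool_rot: [-0.001, 1.0, -0.001, -0.0]
contact_force: [0.9, 0.4, 0.6]
gripper_width: 0.747
grasp_force: 0.0
```

Call:
move_arm(
  targets=[
    [[75, 0.032, -0.055, 0, 0], [75, 0.032, -0.055, 0, 0], [75, 0.032, -0.055, 0, 0], [75, 0.032, -0.055, 0, 0], [75, 0.032, -0.055, 0, 0]],
  ],
)

```text
time: 0.93
tool_pos: [0.2965, -0.3708, 0.2557]
tool_rot: [-0.0, 1.0, -0.0, -0.0]
contact_force: [0.7, 0.6, -0.6]
gripper_width: 0.748
grasp_force: 0.0
```

Call:
move_arm(
  targets=[
    [[75, 0.032, -0.055, 0, 0], [75, 0.032, -0.055, 0, 0], [75, 0.032, -0.055, 0, 0], [75, 0.032, -0.055, 0, 0], [75, 0.032, -0.055, 0, 0]],
  ],
)

```text
time: 1.35
tool_pos: [0.3925, -0.2058, 0.256]
tool_rot: [-0.0, 1.0, -0.0, 0.0]
contact_force: [1.0, 0.1, -0.3]
gripper_width: 0.745
grasp_force: 0.0
```

Call:
move_arm(
  targets=[
    [[75, 0.032, -0.055, 0, 0], [75, 0.032, -0.055, 0, 0], [75, 0.0, 0.0, 0, 0]],
  ],
)

```text
time: 1.6
tool_pos: [0.4323, -0.1366, 0.2559]
tool_rot: [-0.001, 1.0, 0.004, 0.0]
contact_force: [-0.3, 0.7, 0.5]
gripper_width: 0.746
grasp_force: 0.0
```

Call:
move_arm(
  targets=[
    [[75, 0.031, -0.055, 0, 0], [75, 0, 0, 0.063, 0], [75, 0, 0, 0.063, 0], [75, 0, 0, 0.063, 0], [75, 0, 0, 0.02, 0]],
  ],
)

```text
time: 2.02
tool_pos: [0.4452, -0.1073, 0.1245]
tool_rot: [-0.002, 1.0, 0.0, -0.005]
contact_force: [-1.2, 0.3, -0.3]
gripper_width: 0.748
grasp_force: 0.0
```

Run:
```python
from h import *
a=grab_frame("scene")[150:255,190:330,::-1]; b=grab_frame("top")[170:260,235:355,::-1]
cv2.imwrite("pics/d.png",np.hstack([cv2.resize(a,(400,300),interpolation=2),cv2.resize(b,(400,300),interpolation=2)]))
print(state()["tool_pos"])
```

```text
[ 0.44671606 -0.10813054  0.12764954]
```

View pics/d.png

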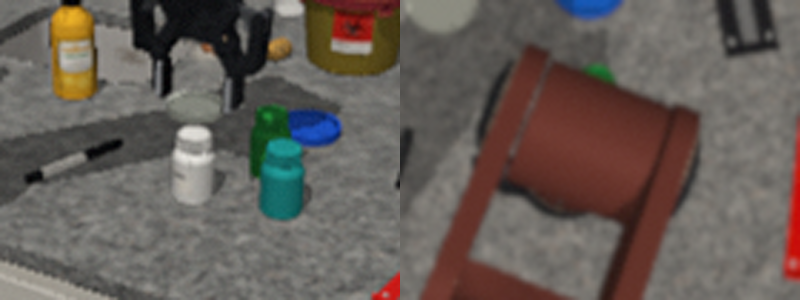

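The left crop shows the white bottle's cap top at raw (258.3,195.7) and the fingertips at raw (247,183) and (270.5,187.5), straddling it from above; the top view is blocked by the arm.

Run:
```python
from h import *
p=state()["tool_pos"]; print(p)
for z in(.018,.025): print(proj("scene",p-[0,0,z]))
print("cap",ray("scene",258.3,195.7,.071), "foot", ray("scene",(193+.5)/2.857-.5+190,(195+.5)/2.857-.5+150,0.0))
```

```text
[ 0.44671606 -0.10813054  0.12764954]
[258.97446081 183.67304248]
[258.92086137 185.9974423 ]
cap [ 0.4496056  -0.10543429  0.071     ] foot [ 0.44855791 -0.10414445  0.        ]
```

Call:
move_arm(
  targets=[
    [[75, 0.006, -0.006, 0, 0], [75, 0, 0, 0.043, 0], [75, 0, 0, 0.043, 0], [75, 0, 0, 0.043, 0], [75, 0, 0, 0, 0]],
  ],
)

```text
time: 2.53
tool_pos: [0.4517, -0.1047, 0.0518]
tool_rot: [-0.001, 1.0, -0.0, -0.002]
contact_force: [-0.7, 1.4, -0.2]
gripper_width: 0.748
grasp_force: 0.0
```

Call:
move_arm(
  targets=[
    [[0, 0, 0, 0, 0], [0, 0, 0, 0, 0], [0, 0, 0, 0, 0], [0, 0, 0, 0, 0], [0, 0, 0, 0, 0]],
  ],
)

```text
time: 2.95
tool_pos: [0.4555, -0.1062, 0.0571]
tool_rot: [0.001, 1.0, -0.0, 0.003]
contact_force: [-0.1, 1.1, 7.1]
gripper_width: 0.454
grasp_force: 61.1
```

Call:
move_arm(
  targets=[
    [[0, 0, 0, -0.03, 0], [0, 0, 0, -0.05, 0], [0, 0, 0, -0.05, 0], [0, 0, 0, 0, 0]],
  ],
)

```text
time: 3.28
tool_pos: [0.457, -0.1068, 0.1395]
tool_rot: [0.003, 1.0, 0.0, 0.006]
contact_force: [1.5, -0.6, 0.3]
gripper_width: 0.453
grasp_force: 60.7
```

Call:
move_arm(
  targets=[
    [[0, 0.055, -0.029, 0, 0], [0, 0.055, -0.029, 0, 0], [0, 0.055, -0.029, 0, 0], [0, 0.055, -0.029, 0, 0], [0, 0.055, -0.029, 0, 0]],
  ],
)

```text
time: 3.7
tool_pos: [0.6195, -0.0171, 0.1323]
tool_rot: [0.0, 1.0, 0.0, 0.001]
contact_force: [0.9, -0.3, -0.1]
gripper_width: 0.454
grasp_force: 60.7
```

Call:
move_arm(
  targets=[
    [[0, 0, 0, 0, 0], [0, 0, 0, 0, 0]],
  ],
)

```text
time: 3.87
tool_pos: [0.6191, -0.0172, 0.1316]
tool_rot: [0.0, 1.0, 0.001, 0.0]
contact_force: [-0.6, -0.4, -1.2]
gripper_width: 0.455
grasp_force: 60.7
```

Run:
```python
from h import *
print(state()["tool_pos"],state()["gripper_width"])
a=grab_frame("scene")[120:225,190:330,::-1]; b=grab_frame("top")[120:210,195:315,::-1]
cv2.imwrite("pics/e.png",np.hstack([cv2.resize(a,(400,300),interpolation=2),cv2.resize(b,(400,300),interpolation=2)]))
```

```text
[ 0.61907983 -0.01722371  0.13158945] 0.4554915143378858
```

View pics/e.png

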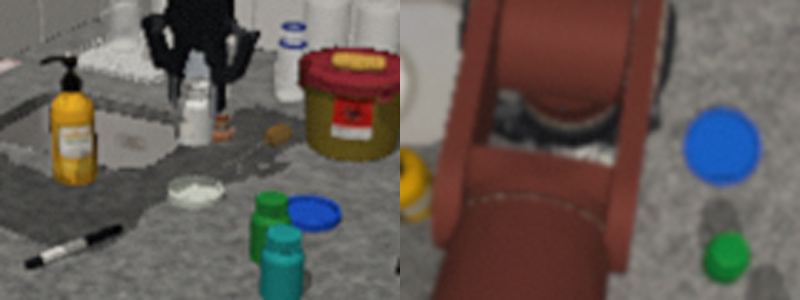

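The left crop shows the bottle held upright, foot at raw (257.2,169.7), above the white dock at raw (258.3,186.9).

Run:
```python
from h import *
f=lambda x,y:((x+.5)/2.857-.5+190,(y+.5)/2.857-.5+120)
print("dock",ray("scene",*f(196,191),.011))
for z in(.074,.078,.082): print("foot near edge",ray("scene",*f(194,143),z))
C=get_calibration("scene"); print(-C["R"].T@C["t"])
```

```text
dock [ 0.6123624  -0.02186704  0.011     ]
foot near edge [ 0.60452691 -0.02200094  0.074     ]
foot near edge [ 0.59618687 -0.02628069  0.078     ]
foot near edge [ 0.58784684 -0.03056043  0.082     ]
[-0.35591542 -0.51485846  0.53464194]
```

Call:
move_arm(
  targets=[
    [[0, 0, 0, 0.04, 0], [0, 0, 0, 0.04, 0], [0, 0, 0, 0.03, 0], [0, 0, 0, 0.005, 0], [0, 0, 0, 0, 0]],
  ],
)

```text
time: 4.38
tool_pos: [0.6192, -0.0189, 0.0654]
tool_rot: [0.0, 1.0, -0.001, 0.003]
contact_force: [0.2, 1.0, 6.5]
gripper_width: 0.453
grasp_force: 63.8
```

Call:
move_arm(
  targets=[
    [[0, 0, 0, 0.005, 0], [0, 0, 0, 0.0, 0]],
  ],
)

```text
time: 4.55
tool_pos: [0.6203, -0.019, 0.0645]
tool_rot: [0.0, 1.0, -0.001, 0.004]
contact_force: [0.0, 1.5, 11.6]
gripper_width: 0.452
grasp_force: 64.5
```

Run:
```python
from h import *
a=grab_frame("scene")[145:205,218:298,::-1]
cv2.imwrite("pics/f.png",cv2.resize(a,(640,480),interpolation=2))
```

```text
(no output)
```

View pics/f.png

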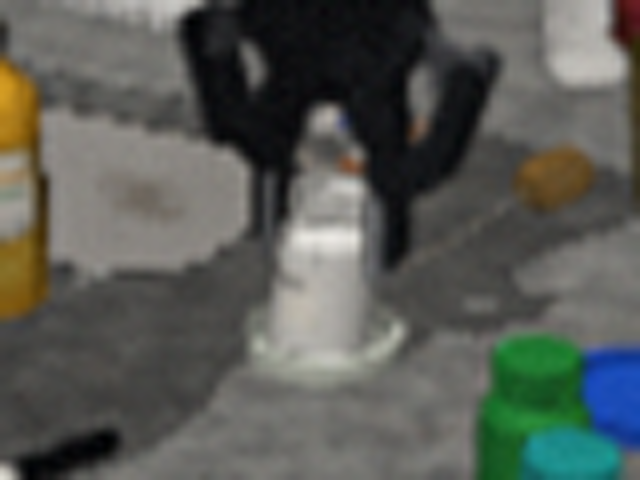

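The bottle (columns 272–368) stands inside the cup (248–408), with the front rim visible below its foot. It looks seated, so I release and lift.

Call:
move_arm(
  targets=[
    [[60, 0, 0, 0, 0], [75, 0, 0, 0, 0], [75, 0, 0, 0, 0], [75, 0, 0, 0, 0]],
  ],
)

```text
time: 4.93
tool_pos: [0.6169, -0.0184, 0.0592]
tool_rot: [-0.0, 1.0, -0.0, -0.0]
contact_force: [-0.6, 0.4, -1.0]
gripper_width: 0.755
grasp_force: 0.0
```

Call:
move_arm(
  targets=[
    [[75, 0, 0, -0.03, 0], [75, 0, 0, -0.06, 0], [75, 0, 0, -0.06, 0], [75, -0.06, 0, -0.03, 0], [75, -0.06, 0, 0, 0]],
  ],
)

```text
time: 5.35
tool_pos: [0.5488, -0.0188, 0.1735]
tool_rot: [0.001, 1.0, 0.0, 0.005]
contact_force: [-1.1, 0.3, 0.8]
gripper_width: 0.75
grasp_force: 0.0
```

Call:
move_arm(
  targets=[
    [[50, -0.065, -0.02, 0, 0.75], [50, -0.065, -0.02, 0, 0.75], [50, 0, 0, 0, 0.75], [50, 0, 0, 0, 0.75], [50, 0, 0, 0, 0]],
  ],
)

```text
time: 5.77
tool_pos: [0.4676, 0.0092, 0.167]
tool_rot: [0.0, 0.988, -0.157, -0.0]
contact_force: [0.4, -0.5, 0.3]
gripper_width: 0.5
grasp_force: 0.0
```

Run:
```python
from h import *
print(state()["tool_pos"],state()["tool_rot"])
a=grab_frame("scene")[145:205,218:298,::-1];b=grab_frame("top")[145:205,208:288,::-1]
cv2.imwrite("pics/g.png",np.hstack([cv2.resize(x,(400,300),interpolation=2) for x in (a,b)]))
```

```text
[0.46759443 0.00915241 0.16697261] [ 2.84147415e-05  9.87601576e-01 -1.56981223e-01 -1.44896679e-04]
```

View pics/g.png

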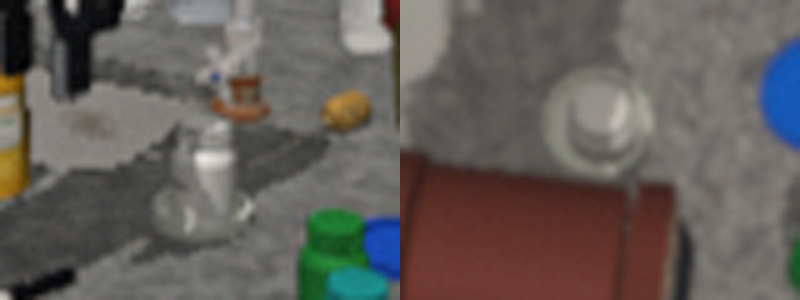

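The bottle stands in the cup; the top crop has the cap at (203,108) and the cup at (200,121).

Run:
```python
from h import *
print("cap",ray("top",208+203.5/5-.5,145+108.5/5-.5,.075),"dock",ray("top",208+199/5-.5,145+121.5/5-.5,.011))
print("marker scene",ray("scene",190+74/2.857-.5,150+162/2.857-.5,.008))
```

```text
cap [ 0.61467596 -0.02098558  0.075     ] dock [ 0.62163722 -0.01751262  0.011     ]
marker scene [0.43538001 0.02911727 0.008     ]
```

Call:
move_arm(
  targets=[
    [[30, -0.052, -0.021, 0, 0], [30, 0, 0, 0.065, 0], [30, 0, 0, 0.065, 0], [30, 0, 0, 0.06, 0], [30, 0, 0, 0, 0]],
  ],
)

```text
time: 6.28
tool_pos: [0.4372, 0.031, 0.0463]
tool_rot: [0.0, 0.988, -0.156, -0.007]
contact_force: [-0.9, -0.3, -1.0]
gripper_width: 0.3
grasp_force: 0.0
```

Run:
```python
from h import *
print(state()["tool_pos"])
a=grab_frame("scene")[165:240,175:275,::-1]
cv2.imwrite("pics/i.png",cv2.resize(a,(640,480),interpolation=2))
```

```text
[0.43722121 0.03101684 0.04627499]
```

View pics/i.png

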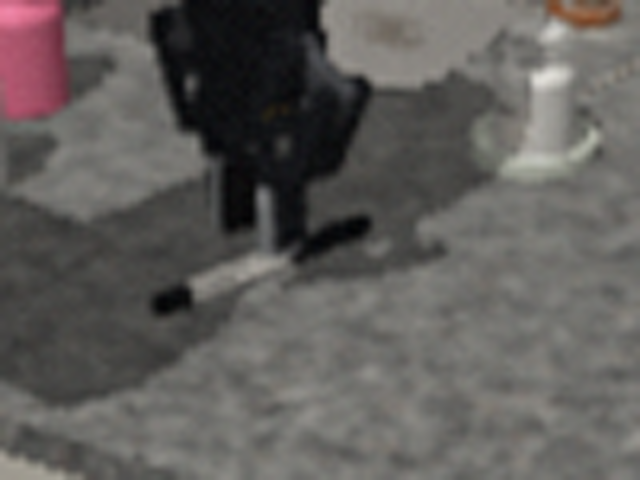

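The fingers straddle the black marker's middle (crop 262,265). I lower and close.

Call:
move_arm(
  targets=[
    [[30, 0.004, 0, 0.018, 0], [30, 0, 0, 0.009, 0], [0, 0, 0, 0, 0], [0, 0, 0, 0, 0], [0, 0, 0, 0, 0]],
  ],
)

```text
time: 6.75
tool_pos: [0.4465, 0.0297, 0.0389]
tool_rot: [-0.0, 0.988, -0.156, 0.001]
contact_force: [0.0, 0.2, 0.2]
gripper_width: 0.001
grasp_force: 0.0
```

Call:
move_arm(
  targets=[
    [[0, 0, 0, 0, 0], [0, 0, 0, 0, 0]],
  ],
)

```text
time: 6.92
tool_pos: [0.4459, 0.0298, 0.0382]
tool_rot: [-0.0, 0.988, -0.156, 0.001]
contact_force: [-0.1, -1.0, -0.1]
gripper_width: 0.001
grasp_force: 0.0
```

Call:
move_arm(
  targets=[
    [[30, 0, 0, 0, 0], [30, 0, 0, 0, 0], [30, 0, 0, 0.018, 0], [30, 0, 0, 0, 0], [30, 0, 0, 0, 0]],
  ],
)

```text
time: 7.33
tool_pos: [0.4445, 0.0299, 0.0255]
tool_rot: [0.0, 0.988, -0.156, -0.001]
contact_force: [-0.3, 0.2, -0.6]
gripper_width: 0.298
grasp_force: 0.0
```

Call:
move_arm(
  targets=[
    [[0, 0, 0, 0, 0], [0, 0, 0, 0, 0], [0, 0, 0, 0, 0], [0, 0, 0, 0, 0]],
  ],
)

```text
time: 7.67
tool_pos: [0.4453, 0.0298, 0.0265]
tool_rot: [0.0, 0.988, -0.156, 0.0]
contact_force: [1.2, -0.4, -0.1]
gripper_width: 0.103
grasp_force: 61.6
```

Call:
move_arm(
  targets=[
    [[0, 0, 0, -0.06, 0], [0, 0, 0, -0.065, -0.91], [0, 0, 0, -0.065, -0.91], [0, 0, 0, -0.01, -0.91], [0, 0, 0, 0, -0.91]],
  ],
)

```text
time: 8.08
tool_pos: [0.4481, 0.0296, 0.1513]
tool_rot: [0.001, 0.999, 0.036, 0.004]
contact_force: [-0.4, -0.2, -0.2]
gripper_width: 0.095
grasp_force: 61.6
```

Call:
move_arm(
  targets=[
    [[0, 0, 0, 0, -0.91], [0, 0.024, 0.057, 0, 0], [0, 0.024, 0.057, 0, 0], [0, 0.024, 0.057, 0, 0], [0, 0.024, 0.057, 0, 0]],
  ],
)

```text
time: 8.5
tool_pos: [0.5249, -0.0972, 0.1465]
tool_rot: [0.0, 0.997, 0.081, 0.0]
contact_force: [-0.4, 0.3, 0.4]
gripper_width: 0.098
grasp_force: 61.6
```

Call:
move_arm(
  targets=[
    [[0, 0.024, 0.057, 0, 0], [0, 0.024, 0.057, 0, 0], [0, 0.024, 0.057, 0, 0], [0, 0.024, 0.057, 0, 0], [0, 0.024, 0.057, 0, 0]],
  ],
)

```text
time: 8.92
tool_pos: [0.6236, -0.2547, 0.146]
tool_rot: [-0.0, 0.997, 0.081, -0.0]
contact_force: [0.7, 0.6, 1.2]
gripper_width: 0.096
grasp_force: 61.6
```

Call:
move_arm(
  targets=[
    [[0, 0.024, 0.058, 0, 0], [0, 0, 0, 0.06, 0], [0, 0, 0, 0.06, 0], [0, 0, 0, 0, 0], [0, 0, 0, 0, 0]],
  ],
)

```text
time: 9.33
tool_pos: [0.6405, -0.2838, 0.0709]
tool_rot: [-0.002, 0.997, 0.081, -0.003]
contact_force: [0.1, 0.7, -0.1]
gripper_width: 0.097
grasp_force: 61.6
```

Run:
```python
from h import *
s=state();print(s["tool_pos"],s["tool_rot"],s["gripper_width"])
a=grab_frame("scene")[150:225,300:400,::-1];b=grab_frame("top")[125:200,290:390,::-1]
cv2.imwrite("pics/j.png",np.hstack([cv2.resize(x,(400,300),interpolation=2) for x in (a,b)]))
```

```text
[ 0.64053417 -0.28375619  0.07093596] [-0.00212544  0.99670768  0.08099406 -0.00304165] 0.097478376880411
```

View pics/j.png

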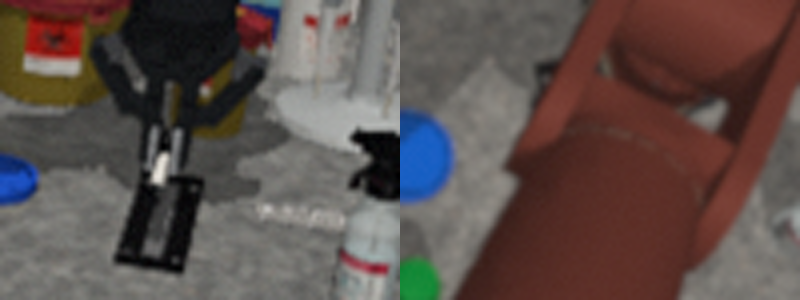

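The left crop shows the marker held above the black rest, whose corners are at (150,180),(203,180),(185,270),(117,262).

Run:
```python
from h import *
P=np.float32([(150,180),(203,180),(185,270),(117,262)])/4+[300-.4,150-.4]
W=np.array([ray("scene",*p,.006)[:2] for p in P]);print(W,W.mean(0)); d=(W[0]+W[1]-W[2]-W[3])/2; print(np.linalg.norm(d),np.degrees(np.arctan2(d[1],d[0])))
# triangulate blue dock & red rest between views: misclosure
print(ray("scene",467*.64,303.5*.64,.010), ray("scene",534*.64,383*.64,.006))
```

```text
[[ 0.69485826 -0.26341992]
 [ 0.7161575  -0.30056004]
 [ 0.5683842  -0.32640794]
 [ 0.55526868 -0.28049986]] [ 0.63366716 -0.29272194]
0.1452757921472974 8.496327350068318
[ 0.62859168 -0.15858986  0.01      ] [ 0.42633524 -0.35491154  0.006     ]
```

Call:
move_arm(
  targets=[
    [[0, 0.002, 0.008, 0.03, 0], [0, 0, 0, 0.025, 0], [0, 0, 0, 0.006, 0], [0, 0, 0, 0, 0], [0, 0, 0, 0, 0]],
  ],
)

```text
time: 9.85
tool_pos: [0.6449, -0.2893, 0.0385]
tool_rot: [0.0, 0.997, 0.081, 0.0]
contact_force: [0.3, 0.3, 0.2]
gripper_width: 0.097
grasp_force: 61.6
```

Call:
move_arm(
  targets=[
    [[0, 0, 0, 0.004, 0], [0, 0, 0, 0, 0], [0, 0, 0, 0, 0]],
  ],
)

```text
time: 10.1
tool_pos: [0.645, -0.2896, 0.0362]
tool_rot: [0.0, 0.997, 0.081, 0.0]
contact_force: [-0.6, -0.2, -0.6]
gripper_width: 0.102
grasp_force: 61.6
```

Settled at 0.0362, 5.5 mm to go; small x/y correction too.

Call:
move_arm(
  targets=[
    [[0, -0.004, -0.001, 0.005, 0], [0, 0, 0, 0.004, 0], [0, 0, 0, 0, 0], [0, 0, 0, 0, 0]],
  ],
)

```text
time: 10.43
tool_pos: [0.6424, -0.2896, 0.0304]
tool_rot: [0.0, 0.997, 0.081, 0.0]
contact_force: [-0.2, -1.0, 2.3]
gripper_width: 0.1
grasp_force: 61.9
```

Call:
move_arm(
  targets=[
    [[30, 0, 0, 0, 0], [30, 0, 0, 0, 0], [30, 0, 0, 0, 0], [30, 0, 0, -0.03, 0], [30, 0, 0, -0.06, 0]],
  ],
)

```text
time: 10.85
tool_pos: [0.6384, -0.2871, 0.0777]
tool_rot: [-0.004, 0.997, 0.081, -0.005]
contact_force: [0.1, -0.1, -0.6]
gripper_width: 0.298
grasp_force: 0.0
```

Call:
move_arm(
  targets=[
    [[60, 0, 0, -0.065, 0], [85, 0, 0, -0.065, 0.775], [85, 0, 0, -0.065, 0.775], [85, -0.024, -0.0595, 0, 0], [85, -0.024, -0.0595, 0, 0]],
  ],
)

```text
time: 11.27
tool_pos: [0.6154, -0.2195, 0.2062]
tool_rot: [0.002, 1.0, -0.001, 0.004]
contact_force: [0.2, 0.6, -0.5]
gripper_width: 0.854
grasp_force: 0.0
```

Call:
move_arm(
  targets=[
    [[85, -0.024, -0.0595, 0, 0], [85, -0.024, -0.0595, 0, 0], [85, -0.024, -0.0595, 0, 0], [85, -0.024, -0.0595, 0, 0], [85, -0.024, -0.0595, 0, 0]],
  ],
)

```text
time: 11.68
tool_pos: [0.5404, -0.0379, 0.2009]
tool_rot: [-0.0, 1.0, -0.0, -0.0]
contact_force: [0.6, -0.9, 0.9]
gripper_width: 0.852
grasp_force: 0.0
```

Call:
move_arm(
  targets=[
    [[85, -0.024, -0.0595, 0, 0], [85, -0.024, -0.0595, 0, 0], [85, -0.024, -0.0595, 0, 0], [85, -0.024, -0.0595, 0, 0], [85, -0.024, -0.0595, 0, 0]],
  ],
)

```text
time: 12.1
tool_pos: [0.4684, 0.1406, 0.2011]
tool_rot: [-0.0, 1.0, -0.0, 0.0]
contact_force: [1.3, 0.1, -0.1]
gripper_width: 0.854
grasp_force: 0.0
```

Call:
move_arm(
  targets=[
    [[85, -0.024, -0.0595, 0, 0], [85, -0.024, -0.0595, 0, 0], [85, 0, 0, 0, 0], [85, 0, 0, 0, 0]],
  ],
)

```text
time: 12.43
tool_pos: [0.4397, 0.2119, 0.201]
tool_rot: [0.0, 1.0, 0.002, -0.0]
contact_force: [-0.4, -0.2, -0.0]
gripper_width: 0.849
grasp_force: 0.0
```

Run:
```python
from h import *
s=state();print(s["tool_pos"],s["tool_rot"],s["joint_pos"])
A=grab_frame("scene");B=grab_frame("top");cv2.imwrite("scene_b.png",A[:,:,::-1]);cv2.imwrite("top_b.png",B[:,:,::-1])
a=A[150:225,300:400,::-1];b=B[125:200,290:390,::-1];c=A[135:210,110:210,::-1];d=A[145:205,218:298,::-1]
r=[cv2.resize(x,(400,300),interpolation=2) for x in (a,b,c,d)]
cv2.imwrite("pics/k.png",np.vstack([np.hstack(r[:2]),np.hstack(r[2:])]))
```

```text
[0.43972915 0.21193306 0.20097161] [ 1.20002963e-04  9.99997801e-01  2.09335484e-03 -2.28802351e-05] [ 2.96629915e-01 -2.43497976e-01  1.98232042e+00 -2.19473121e-04
  1.40288368e+00  1.86327622e+00]
```

View pics/k.png

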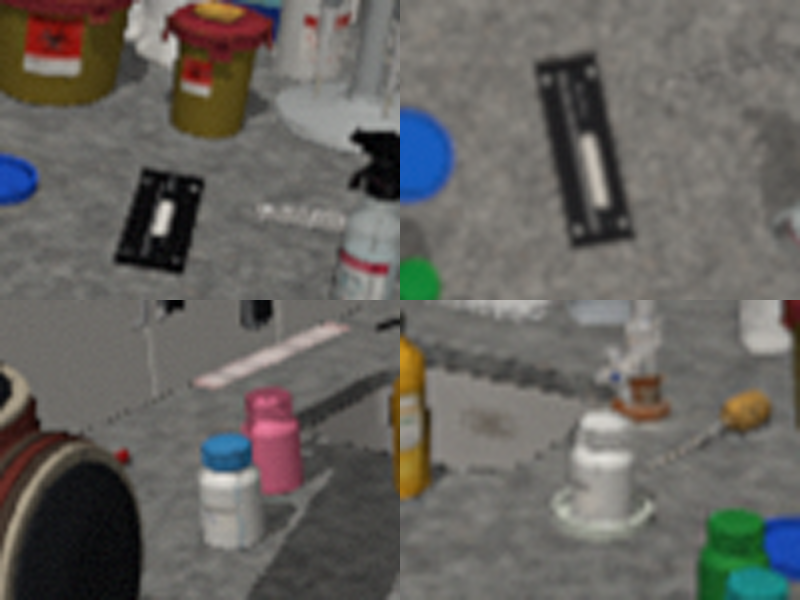

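Top-right shows the black marker's white barrel at (594,170) on the rest, about 5 mm from centre. Bottom-right shows the white bottle upright in mid-cup. The blue cap top is at crop (227,440).

Run:
```python
from h import *
print(ray("scene",110+227.5/4-.5,135+141/4-.5,.083)); print(proj("scene",np.array([.4413,.2107,.083])))
f=ray("scene",110+232/4-.5,135+248/4-.5,0); print("front foot",f)
C=-get_calibration("scene")["R"].T@get_calibration("scene")["t"]; d=(f-C)[:2]; print("foot axis",f[:2]+.024*d/np.linalg.norm(d))
```

```text
[0.4430399  0.21340622 0.083     ]
[166.68455863 170.1134786 ]
front foot [0.42565472 0.20317651 0.        ]
foot axis [0.44332843 0.2194135 ]
```

Call:
move_arm(
  targets=[
    [[85, 0.004, -0.002, 0.062, 0], [85, 0, 0, 0.062, 0], [85, 0, 0, 0.062, 0], [85, 0, 0, 0.062, 0], [85, 0, 0, 0, 0]],
  ],
)

```text
time: 12.95
tool_pos: [0.4376, 0.2082, 0.0443]
tool_rot: [0.002, 1.0, -0.001, -0.008]
contact_force: [-1.0, -0.8, -0.8]
gripper_width: 0.85
grasp_force: 0.0
```

Call:
move_arm(
  targets=[
    [[0, 0, 0, 0, 0], [0, 0, 0, 0, 0], [0, 0, 0, 0, 0], [0, 0, 0, 0, 0], [0, 0, 0, 0, 0]],
  ],
)

```text
time: 13.37
tool_pos: [0.4452, 0.2121, 0.055]
tool_rot: [-0.001, 1.0, -0.0, 0.003]
contact_force: [0.1, -0.3, 5.2]
gripper_width: 0.532
grasp_force: 61.9
```

Call:
move_arm(
  targets=[
    [[0, 0, 0, -0.03, 0], [0, 0, 0, -0.05, 0], [0, 0, 0, -0.06, 0], [0, 0, 0, -0.06, 0], [0, 0, 0, 0, 0]],
  ],
)

```text
time: 13.78
tool_pos: [0.4477, 0.2133, 0.1821]
tool_rot: [-0.002, 1.0, 0.0, 0.008]
contact_force: [1.2, 1.1, -0.4]
gripper_width: 0.535
grasp_force: 61.9
```

Call:
move_arm(
  targets=[
    [[0, 0, 0.061, 0, 0], [0, 0, 0.061, 0, 0], [0, 0, 0.061, 0, 0], [0, 0, 0.061, 0, 0], [0, 0, 0.061, 0, 0]],
  ],
)

```text
time: 14.2
tool_pos: [0.443, 0.0273, 0.1731]
tool_rot: [0.0, 1.0, 0.001, 0.001]
contact_force: [2.1, 0.2, -1.5]
gripper_width: 0.536
grasp_force: 62.0
```

Call:
move_arm(
  targets=[
    [[0, 0, 0.061, 0, 0], [0, 0, 0.061, 0, 0], [0, 0.0, 0.061, 0, 0], [0, 0.0, 0.061, 0, 0], [0, 0.0, 0.061, 0, 0]],
  ],
)

```text
time: 14.62
tool_pos: [0.443, -0.1562, 0.1732]
tool_rot: [0.0, 1.0, -0.0, 0.001]
contact_force: [0.4, -0.1, -1.1]
gripper_width: 0.532
grasp_force: 62.0
```

Call:
move_arm(
  targets=[
    [[0, 0.064, 0, 0, 0], [0, 0.064, 0, 0, 0], [0, 0.064, 0, 0, 0], [0, 0.064, 0, 0, 0], [0, 0.064, 0, 0, 0]],
  ],
)

```text
time: 15.03
tool_pos: [0.637, -0.1545, 0.1727]
tool_rot: [0.0, 1.0, -0.0, 0.0]
contact_force: [-0.6, 0.1, -1.6]
gripper_width: 0.535
grasp_force: 62.1
```

Call:
move_arm(
  targets=[
    [[0, 0, 0, 0.04, 0], [0, 0, 0, 0.05, 0], [0, 0, 0, 0.04, 0], [0, 0, 0, 0, 0], [0, 0, 0, 0, 0]],
  ],
)

```text
time: 15.45
tool_pos: [0.634, -0.1538, 0.0929]
tool_rot: [-0.001, 1.0, 0.0, -0.002]
contact_force: [0.5, 0.1, -1.0]
gripper_width: 0.537
grasp_force: 62.1
```

Run:
```python
from h import *
s=state();print(s["tool_pos"],s["tool_rot"])
a=grab_frame("scene")[150:225,250:350,::-1]
cv2.imwrite("pics/l.png",cv2.resize(a,(640,480),interpolation=2))
```

```text
[ 0.63399578 -0.1538029   0.09289102] [-6.13472434e-04  9.99998495e-01  9.98629085e-05 -1.61979024e-03]
```

View pics/l.png

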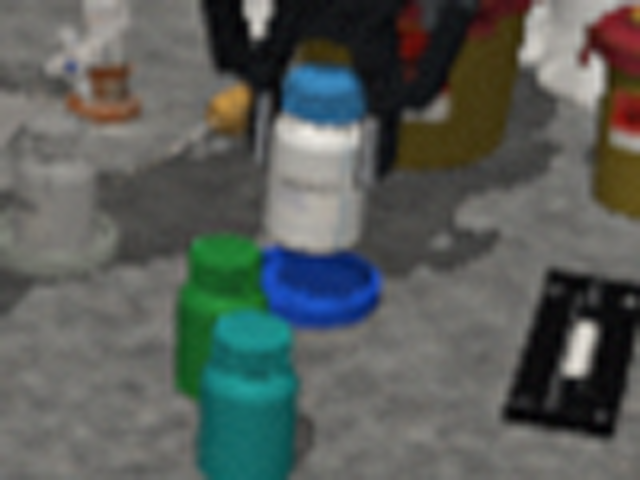

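The held bottle's foot (column 314) hangs just left of the blue cup's middle (column 320), so I nudge 2 mm right and lower.

Call:
move_arm(
  targets=[
    [[0, 0.0, 0.004, 0.025, 0], [0, 0, 0, 0.025, 0], [0, 0, 0, 0.008, 0], [0, 0, 0, 0, 0], [0, 0, 0, 0, 0]],
  ],
)

```text
time: 15.92
tool_pos: [0.635, -0.1568, 0.0592]
tool_rot: [-0.0, 1.0, -0.0, -0.0]
contact_force: [-0.1, 0.4, -1.4]
gripper_width: 0.532
grasp_force: 62.3
```

Call:
move_arm(
  targets=[
    [[0, 0, 0, 0.004, 0], [0, 0, 0, 0, 0], [0, 0, 0, 0, 0]],
  ],
)

```text
time: 16.17
tool_pos: [0.6355, -0.1569, 0.059]
tool_rot: [0.0, 1.0, 0.0, 0.0]
contact_force: [-4.2, 0.7, 8.9]
gripper_width: 0.533
grasp_force: 63.3
```

Call:
move_arm(
  targets=[
    [[70, 0, 0, 0, 0], [85, 0, 0, 0, 0], [85, 0, 0, 0, 0], [85, 0, 0, -0.03, 0], [85, 0, 0, -0.06, 0]],
  ],
)

```text
time: 16.58
tool_pos: [0.6311, -0.1553, 0.1051]
tool_rot: [-0.002, 1.0, -0.0, -0.006]
contact_force: [0.5, -0.7, -0.7]
gripper_width: 0.847
grasp_force: 0.0
```

Call:
move_arm(
  targets=[
    [[85, 0, 0, -0.06, 0], [85, 0, 0, -0.06, 0], [50, 0, 0, -0.06, 0], [30, -0.0213, -0.0633, 0, 0], [30, -0.0213, -0.0633, 0, 0]],
  ],
)

```text
time: 17.0
tool_pos: [0.6113, -0.0819, 0.2233]
tool_rot: [0.001, 1.0, -0.002, 0.004]
contact_force: [0.6, 1.9, -0.9]
gripper_width: 0.433
grasp_force: 0.0
```

Call:
move_arm(
  targets=[
    [[30, -0.0213, -0.0633, 0, 0], [30, -0.0213, -0.0633, 0, 0], [30, -0.0213, -0.0633, 0, 0], [30, -0.0213, -0.0633, 0, 0], [30, -0.0213, -0.0633, 0, 0]],
  ],
)

```text
time: 17.42
tool_pos: [0.5446, 0.1107, 0.2188]
tool_rot: [-0.0, 1.0, -0.0, 0.0]
contact_force: [0.6, -0.1, -0.5]
gripper_width: 0.299
grasp_force: 0.0
```

Call:
move_arm(
  targets=[
    [[30, -0.0213, -0.0633, 0, 0], [30, -0.0213, -0.0633, 0, 0], [30, -0.0213, -0.0633, 0, 0], [30, -0.0213, -0.0633, 0, 0], [30, -0.0213, -0.0633, 0, 0]],
  ],
)

```text
time: 17.83
tool_pos: [0.4807, 0.3007, 0.2189]
tool_rot: [-0.0, 1.0, -0.0, 0.0]
contact_force: [0.1, 0.3, -0.1]
gripper_width: 0.3
grasp_force: 0.0
```

Call:
move_arm(
  targets=[
    [[30, -0.0213, -0.0633, 0, 0], [30, -0.0213, -0.0633, 0, 0], [30, 0, 0, 0, -0.75], [30, 0, 0, 0, -0.75], [30, 0, 0, 0, -0.75]],
  ],
)

```text
time: 18.25
tool_pos: [0.4554, 0.3759, 0.2186]
tool_rot: [0.0, 0.993, 0.12, -0.0]
contact_force: [0.4, -0.3, -0.1]
gripper_width: 0.3
grasp_force: 0.0
```

Call:
move_arm(
  targets=[
    [[30, 0, 0, 0, -0.82], [30, 0, 0, 0.05, 0], [30, 0, 0, 0.05, 0], [30, 0, 0, 0, 0], [30, 0, 0, 0, 0]],
  ],
)

```text
time: 18.67
tool_pos: [0.4548, 0.3741, 0.1568]
tool_rot: [0.001, 0.987, 0.16, -0.002]
contact_force: [0.1, -0.1, 0.2]
gripper_width: 0.3
grasp_force: 0.0
```

Run:
```python
from h import *
s=state();print(s["tool_pos"],s["tool_rot"])
B=grab_frame("top");A=grab_frame("scene")
a=A[150:225,250:350,::-1];b=B[135:210,240:340,::-1];c=B[195:270,70:170,::-1];d=A[100:175,120:220,::-1]
r=[cv2.resize(x,(400,300),interpolation=2) for x in (a,b,c,d)]
cv2.imwrite("pics/m.png",np.vstack([np.hstack(r[:2]),np.hstack(r[2:])]))
```

```text
[0.45476549 0.37411312 0.15680394] [ 0.00100709  0.98710105  0.16007729 -0.00240069]
```

View pics/m.png

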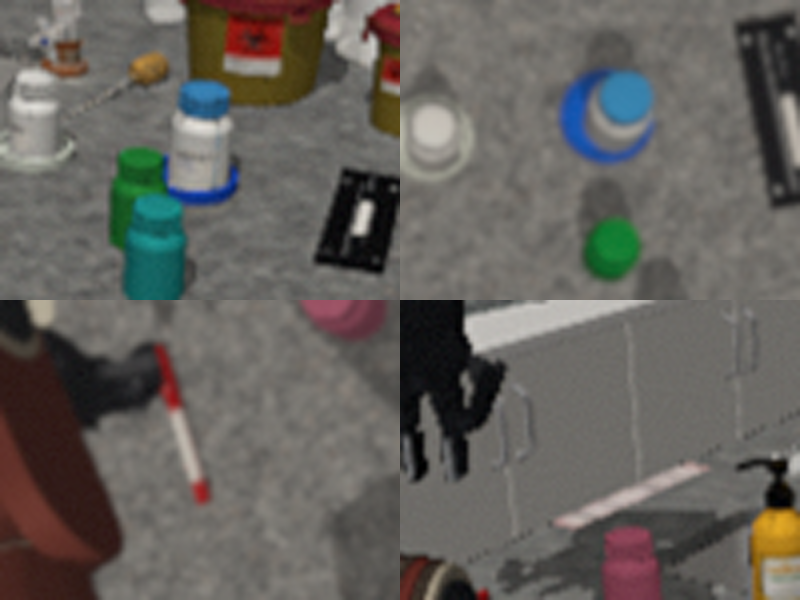

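The blue bottle stands in its cup (top crop: cap (627,98), cup (607,116)). The red marker's ends are at crop (160,345) and (203,500).

Run:
```python
from h import *
print("cap",ray("top",240+227.5/4-.5,135+98.5/4-.5,.087),"dock",ray("top",240+207/4-.5,135+116/4-.5,.010))
print("wcap",ray("top",240+33.5/4-.5,135+127/4-.5,.075))
A=ray("top",70+160.5/4-.5,195+45.5/4-.5,.008);B=ray("top",70+203.5/4-.5,195+200.5/4-.5,.008)
print("red",(A+B)/2,np.degrees(np.arctan2(*(A-B)[1::-1])))
```

```text
cap [ 0.63125735 -0.15817846  0.087     ] dock [ 0.63717169 -0.15130178  0.01      ]
wcap [ 0.61453764 -0.02005502  0.075     ]
red [0.45584713 0.37404754 0.008     ] 17.861557753358337
```

Call:
move_arm(
  targets=[
    [[30, 0.001, 0, 0.065, 0], [30, 0, 0, 0.065, 0], [30, 0, 0, 0.065, 0], [30, 0, 0, 0, 0], [30, 0, 0, 0, 0]],
  ],
)

```text
time: 19.18
tool_pos: [0.4563, 0.3748, 0.0417]
tool_rot: [0.001, 0.987, 0.16, -0.001]
contact_force: [-0.4, -0.4, 0.6]
gripper_width: 0.303
grasp_force: 0.0
```

Call:
move_arm(
  targets=[
    [[30, 0, 0, 0, 0], [30, 0, 0, 0, 0]],
  ],
)

```text
time: 19.35
tool_pos: [0.4594, 0.3769, 0.0465]
tool_rot: [-0.001, 0.987, 0.16, 0.003]
contact_force: [-0.0, -0.2, -0.0]
gripper_width: 0.303
grasp_force: 0.0
```

Call:
move_arm(
  targets=[
    [[30, -0.002, 0.001, 0.013, 0], [30, 0, 0, 0.01, 0], [30, 0, 0, 0, 0], [30, 0, 0, 0, 0], [30, 0, 0, 0, 0]],
  ],
)

```text
time: 19.77
tool_pos: [0.4558, 0.3742, 0.0283]
tool_rot: [0.0, 0.987, 0.16, -0.0]
contact_force: [0.8, 0.5, 0.1]
gripper_width: 0.302
grasp_force: 0.0
```

Call:
move_arm(
  targets=[
    [[30, 0, 0, 0, 0], [30, 0, 0, 0, 0]],
  ],
)

```text
time: 19.93
tool_pos: [0.4559, 0.3743, 0.0285]
tool_rot: [-0.0, 0.987, 0.16, 0.0]
contact_force: [-0.8, 0.3, 0.2]
gripper_width: 0.304
grasp_force: 0.0
```

Call:
move_arm(
  targets=[
    [[0, 0, 0, 0.002, 0], [0, 0, 0, 0, 0], [0, 0, 0, 0, 0], [0, 0, 0, 0, 0], [0, 0, 0, 0, 0]],
  ],
)

```text
time: 20.35
tool_pos: [0.4561, 0.3744, 0.0274]
tool_rot: [-0.0, 0.987, 0.16, 0.0]
contact_force: [0.4, -0.5, 2.0]
gripper_width: 0.101
grasp_force: 62.0
```

Call:
move_arm(
  targets=[
    [[0, 0, 0, -0.05, 0], [0, 0, 0, -0.065, 0.92], [0, 0, 0, -0.065, 0.92], [0, 0, 0, -0.06, 0.92], [0, 0, 0, 0, 0.92]],
  ],
)

```text
time: 20.77
tool_pos: [0.4596, 0.3767, 0.1808]
tool_rot: [-0.004, 0.999, -0.034, 0.006]
contact_force: [1.2, 0.4, 0.5]
gripper_width: 0.097
grasp_force: 61.8
```

Call:
move_arm(
  targets=[
    [[0, 0, 0, 0, 0.94], [0, 0.0083, 0.0633, 0, 0], [0, 0.0083, 0.0633, 0, 0], [0, 0.0083, 0.0633, 0, 0], [0, 0.0083, 0.0633, 0, 0]],
  ],
)

```text
time: 21.18
tool_pos: [0.4501, 0.2197, 0.1706]
tool_rot: [0.0, 0.997, -0.08, -0.0]
contact_force: [0.5, -1.0, -0.7]
gripper_width: 0.097
grasp_force: 61.8
```

Call:
move_arm(
  targets=[
    [[0, 0.0083, 0.0633, 0, 0], [0, 0.0083, 0.0633, 0, 0], [0, 0.0083, 0.0633, 0, 0], [0, 0.0083, 0.0633, 0, 0], [0, 0.0083, 0.0633, 0, 0]],
  ],
)

```text
time: 21.6
tool_pos: [0.444, 0.028, 0.1709]
tool_rot: [0.0, 0.997, -0.081, -0.0]
contact_force: [0.2, 0.6, 0.1]
gripper_width: 0.101
grasp_force: 61.8
```

Call:
move_arm(
  targets=[
    [[0, 0.0083, 0.0633, 0, 0], [0, 0.0083, 0.0633, 0, 0], [0, 0.0083, 0.0633, 0, 0], [0, 0.0083, 0.0633, 0, 0], [0, 0.0083, 0.0633, 0, 0]],
  ],
)

```text
time: 22.02
tool_pos: [0.4379, -0.1635, 0.1709]
tool_rot: [-0.0, 0.997, -0.081, 0.0]
contact_force: [1.1, -0.4, -0.2]
gripper_width: 0.095
grasp_force: 61.8
```

Call:
move_arm(
  targets=[
    [[0, 0.0083, 0.0633, 0, 0], [0, 0.0083, 0.0633, 0, 0], [0, 0.0083, 0.0633, 0, 0], [0, 0.0083, 0.0633, 0, 0], [0, 0.0083, 0.0633, 0, 0]],
  ],
)

```text
time: 22.43
tool_pos: [0.4318, -0.3549, 0.1707]
tool_rot: [-0.0, 0.997, -0.081, -0.0]
contact_force: [0.1, -0.3, 0.2]
gripper_width: 0.093
grasp_force: 61.8
```

Call:
move_arm(
  targets=[
    [[0, 0, 0, 0.065, 0], [0, 0, 0, 0.065, 0], [0, 0, 0, 0.065, 0], [0, 0, 0, 0, 0], [0, 0, 0, 0, 0]],
  ],
)

```text
time: 22.85
tool_pos: [0.4308, -0.3514, 0.0515]
tool_rot: [-0.002, 0.997, -0.081, -0.003]
contact_force: [0.5, -0.8, 0.5]
gripper_width: 0.096
grasp_force: 61.8
```

Call:
move_arm(
  targets=[
    [[0, 0, 0, 0, 0], [0, 0, 0, 0, 0], [0, 0, 0, 0, 0], [0, 0, 0, 0, 0]],
  ],
)

```text
time: 23.18
tool_pos: [0.4338, -0.3543, 0.0568]
tool_rot: [0.002, 0.997, -0.081, 0.002]
contact_force: [0.5, -0.6, 0.6]
gripper_width: 0.098
grasp_force: 61.8
```

Run:
```python
from h import *
s=state();print(s["tool_pos"],s["tool_rot"])
A=grab_frame("scene");B=grab_frame("top")
r=[cv2.resize(x,(400,300),interpolation=2) for x in (A[200:275,295:395,::-1],A[150:225,210:310,::-1])]
r+=[cv2.resize(x,(400,300),interpolation=2) for x in (B[190:265,310:410,::-1],B[135:210,230:330,::-1])]
cv2.imwrite("pics/n.png",np.vstack([np.hstack(r[:2]),np.hstack(r[2:])]))
```

```text
[ 0.43383727 -0.35431265  0.05681829] [ 0.00154504  0.99672195 -0.08087117  0.00168121]
```

View pics/n.png

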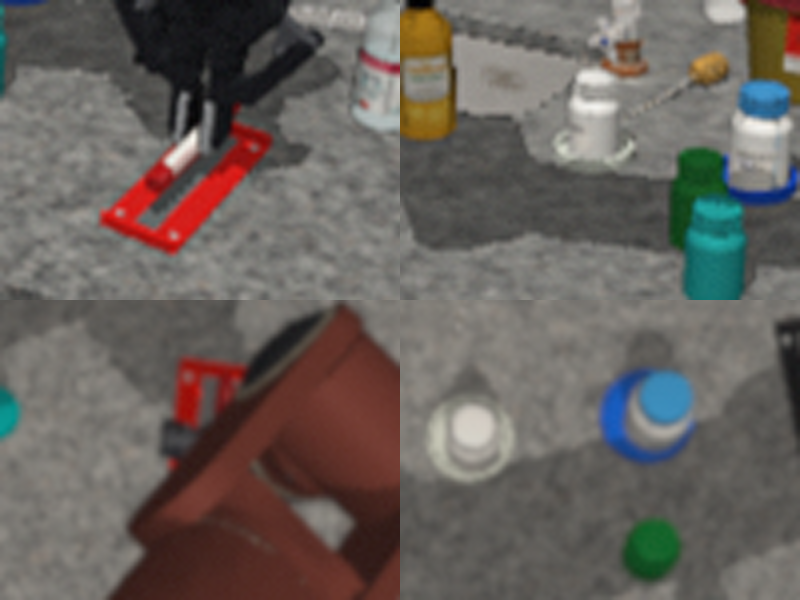

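The red marker is held parallel above the red rest's stripe; both bottles stand upright in their cups. I lower it.

Call:
move_arm(
  targets=[
    [[0, 0, 0, 0.015, 0], [0, 0, 0, 0.012, 0], [0, 0, 0, 0.003, 0], [0, 0, 0, 0, 0], [0, 0, 0, 0, 0]],
  ],
)

```text
time: 23.7
tool_pos: [0.4322, -0.3529, 0.0354]
tool_rot: [-0.0, 0.997, -0.081, -0.001]
contact_force: [0.5, -0.0, -0.6]
gripper_width: 0.096
grasp_force: 61.8
```

Call:
move_arm(
  targets=[
    [[0, 0, 0, 0.003, 0], [0, 0, 0, 0, 0], [0, 0, 0, 0, 0], [0, 0, 0, 0, 0]],
  ],
)

```text
time: 24.03
tool_pos: [0.4326, -0.3533, 0.0345]
tool_rot: [0.0, 0.997, -0.081, 0.0]
contact_force: [-0.3, 0.7, -0.4]
gripper_width: 0.097
grasp_force: 61.8
```

Call:
move_arm(
  targets=[
    [[0, 0, 0, 0.004, 0], [0, 0, 0, 0.001, 0], [0, 0, 0, 0, 0], [0, 0, 0, 0, 0]],
  ],
)

```text
time: 24.37
tool_pos: [0.4326, -0.3533, 0.0314]
tool_rot: [0.0, 0.997, -0.081, 0.0]
contact_force: [0.4, 0.1, 0.2]
gripper_width: 0.098
grasp_force: 61.8
```

Call:
move_arm(
  targets=[
    [[30, 0, 0, 0, 0], [30, 0, 0, 0, 0], [30, 0, 0, 0, 0], [30, 0, 0, -0.03, 0], [30, 0, 0, -0.06, 0]],
  ],
)

```text
time: 24.78
tool_pos: [0.4296, -0.3502, 0.0805]
tool_rot: [-0.004, 0.997, -0.081, -0.004]
contact_force: [-0.5, -1.0, -0.5]
gripper_width: 0.301
grasp_force: 0.0
```

Call:
move_arm(
  targets=[
    [[30, 0, 0, -0.06, 0], [30, 0, 0, -0.065, 0], [30, 0, 0, -0.065, 0], [30, 0, 0, -0.04, 0], [30, -0.02, 0.06, 0, 0]],
  ],
)

```text
time: 25.2
tool_pos: [0.4193, -0.3861, 0.2317]
tool_rot: [0.003, 0.997, -0.078, 0.005]
contact_force: [0.3, -1.4, 1.4]
gripper_width: 0.294
grasp_force: 0.0
```

Call:
move_arm(
  targets=[
    [[30, -0.02, 0.06, 0, 0], [30, -0.02, 0.06, 0, 0], [30, -0.02, 0.06, 0, 0], [30, -0.02, 0.06, 0, 0], [30, 0, 0, 0, 0]],
  ],
)

```text
time: 25.62
tool_pos: [0.3408, -0.5259, 0.2232]
tool_rot: [0.001, 0.996, -0.084, -0.001]
contact_force: [1.0, 0.3, 0.0]
gripper_width: 0.298
grasp_force: 0.0
```

Run:
```python
from h import *
s=state();print(s["tool_pos"],s["joint_vel"].round(3))
A=grab_frame("scene");B=grab_frame("top")
r=[cv2.resize(x,(400,300),interpolation=2) for x in (A[200:275,295:395,::-1],A[150:225,230:330,::-1])]
r+=[cv2.resize(x,(400,300),interpolation=2) for x in (B[190:265,310:410,::-1],B[125:200,270:370,::-1])]
cv2.imwrite("pics/o.png",np.vstack([np.hstack(r[:2]),np.hstack(r[2:])]))
```

```text
[ 0.34081499 -0.52587851  0.2231867 ] [ 0.066 -0.036  0.045  0.062  0.039  0.055]
```

View pics/o.png

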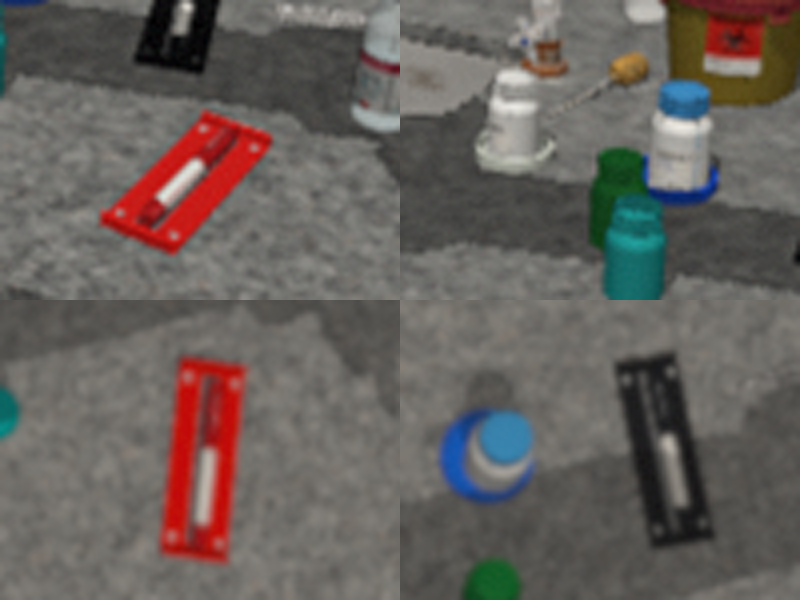

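All four are home: the red marker covers its stripe (about (207,460)), the black marker sits within about 5 mm of its own, and both bottles are upright in their cups.

Call:
move_arm(
  targets=[
    [[30, 0, 0, 0, 0], [30, 0, 0, 0, 0], [30, 0, 0, 0, 0], [30, 0, 0, 0, 0], [30, 0, 0, 0, 0]],
  ],
)

```text
time: 26.13
tool_pos: [0.3448, -0.5205, 0.2234]
tool_rot: [0.0, 0.997, -0.08, 0.0]
contact_force: [-0.2, -0.2, 0.2]
gripper_width: 0.301
grasp_force: 0.0
```

```bash
python3 -c "
from plant import job; print(job.job_done())"
```

```text
the job is handed in; nothing more can be done
None
```

I handed the job in at 26 s; no verdict came back, but the last pictures show both bottles upright in the cups of their colour and both markers lying along the stripes of their rests.

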